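# Swing the hold-down off the bearing

## Robot

A 6-joint arm with a two-finger parallel gripper is mounted at the origin on a cart in front of the work surface, level with it; the furniture and walls round the work are solid. World frame = base frame: x ahead of the robot, y to its left, z up, the work surface at z = 0. Lengths are in m, angles in degrees, forces in N, time in s.
With the tool pointing down it reaches from about 0.3 to 0.75 m from the base axis. Payload 8.5 kg.
Tool frame: the origin (TCP) lies midway between the tips of the shut fingers; the grasp point (between the pads) lies 19 mm behind it (env.hold_point_z is the distance from the TCP to the grasp point, in m); z points along the fingers, y is the line along which they close (so a half turn about z gives the same grasp; the last joint's range is limited). The gripper opens to 85 mm and grips with 20 to 120 N. Pads are 22 mm wide; open, the fingers measure 114 mm over their backs; the gripper's body (76 mm by 85 mm) begins 54 mm behind the grasp point. The pads swing forward as they close: fully open they stand 13 mm farther back than shut.
Start: joints at [-83.612, 21.807, 74.336, -0, 83.858, -12.336], TCP at [0.177, -0.521, 0.231] pointing down, gripper open.
Joint ranges: [-178.18, 178.18], [-50.72, 133.34], [12.68, 142.11], [-81.47, 261.47], [9.98, 163.14], [-165.26, 165.26]. Speed limits (degrees/s): [136.94, 136.94, 180, 180, 180, 180].

## Interface

Orientations are given as a 3x3 rotation matrix whose columns are the frame's x, y, z axes.
In Python, from rig import observe, get_image, camera_info, env gives the robot as it stands.
- The arm moves only by the tool drive_tool, never from a script. Its arguments are lists of equal length, an entry for each row: "offset": the shift along the tool's x, y, z in units of 40 mm (1.0 is 40 mm), a list of three; "turn": the turn, a rotation vector about the tool's x, y, z in units of 6 degrees (1.0 is 6 degrees), a list of three; "hand": the opening, from 0 (shut) to 1 (fully open). A call has exactly 10 rows; each row shifts and turns the commanded pose from where the row before left it, along the tool's axes as they then stand; what a row does not reach is not made up. A row lasts 1/8 s, in which the tool goes at most 62.5 mm and 10.7 degrees, less where a joint would pass 70% of its speed; a pose out of reach is approached as far as the arm can. A call is refused whole if a number of a shift passes 1 or a number of a turn 1, either way. A call with a gripper value outside its range is refused whole. The fingers move at their own pace and stop on an object; "newtons" is the grip in N (left out, the last holds). Time passes only in rows, so rows that do not move let the fingers close, or fill a call up. It gives the time, the measured TCP pose, the force, the opening and the grip force at its end, in the units of the state.
- observe(): the state, without advancing time (a new reading comes with each control period).
- get_image(name): name is "scene" or "top"; returns the picture (420x560x3 uint8, blue, green, red); there is no depth.
- camera_info(name): a dict with "fx", "fy", "cx", "cy" (pixels), "world_to_cam" (4x4, takes a point from world to camera coordinates). Camera axes: x right, y down, z forward; pixel columns grow to the right and rows downward; lengths in m; the calibration is good to about 2 mm. A picture is of the moment at which its call begins. camera_info takes no time and is no camera call.
- env.close_job(): hands the job in; it is judged then, once.
The state is a dict: "time_s": time; "q": joint angles; "qvel": joint speeds; "joint_efforts": joint torques, N m; "position": TCP position; "tool_rot": TCP orientation; "ft_force": force on the tool from outside, world axes, zero at the start; "wrist_torque": the same for the moment, N m; "grip_width": finger opening in m; "gripper_force": force on a finger pad.
Only numpy, scipy, OpenCV 4.12 (cv2) and the standard library are available. Lean on these libraries where they do the work, as an engineer would, in place of code of your own. Each camera call takes 0.05 s, during which the arm holds its last target. There are 200 camera calls.

## Task

Two counterweighted hold-down arms stand on the bench, one over a ball bearing and one over a toothed gear. Lift the arm over the bearing by its side grip, past its balance point, until it stays fully open by itself with its weight resting on the rubber buffer. Leave the bearing lying where it is and leave the arm over the gear down.

Things in the scene. Friction and masses are not known exactly. Their poses are not given: they have to be found in the camera images.
- bearing_arm_grip (a point): Centre of the black side grip at the front end of the arm over the bearing: a round bar, 16 mm thick, 68 mm long, parallel to the hinge, 95 mm above the bench while down. Frame turns with the arm: +y along the grip, away from the arm (16 mm wide, its centre line 54 mm towards -y); +x along the arm to the hinge, 140 mm off; +z up while down. Bar the arm, nothing within 60 mm is above 45 mm.
- bearing_arm_hinge (a point): Middle of the hinge of the arm over the bearing, between the two cheeks (111 mm high) of its fork, 95 mm above the bench. Same axes as the grip; the hinge line is y. At arm angle q the grip is 140 mm x cos q in front of the hinge line and 140 mm x sin q above it.
- bearing_hold_down (a joint): Angle (rad) of the arm over the bearing: 0 = down, level, its round foot on the bearing; grows as the grip swings up and over towards the hinge; 1.65 = open stop, arm upright, the round weight behind the hinge on its rubber buffer. Balance point near 0.9: below it the arm falls shut, above it slowly falls open (damped). Lifting takes 1 to 2 N at the grip.
- gear_hold_down (a joint): Angle (rad) of the second, alike arm on its own stand, which holds a toothed gear (82 mm wide, 29 mm high with its hub). 0 = down, as it must stay.
- bearing: Steel ball bearing, a plain ring 62 mm in diameter and 16 mm high, lying loose on the 12 mm base plate of its stand under the arm's foot; origin at the centre of its underside. A smaller bearing (52 mm) on the bare bench plays no part.

How it is judged (in metres and radians):
At the end, for the whole second after the job is handed in: The arm over the bearing stands open by itself at its stop (more than 1.5 rad) and at rest, the arm over the gear is down (less than 0.1 rad), and the bearing lies within 15 mm of where it was (value of joint bearing_hold_down above 1.5 rad and velocity of joint bearing_hold_down between -0.05 and 0.05 rad/s and value of joint gear_hold_down below 0.1 rad and distance of bearing from where it was at the start of the episode below 0.015 m); the robot touches nothing.
It fails at once if the arm over the gear is lifted by more than 10 degrees (value of joint gear_hold_down above 0.175 rad).
It fails at once if the bearing is shifted by more than 20 mm (distance of bearing from where it was at the start of the episode above 0.02 m).
It also fails if it takes over 40 s, if anything falls off the work surface, if the arm or the gripper's body presses on something with over 40 N, if the wrist force passes 120 N, or if a joint passes its speed limit or range.

## Working session

There is one attempt and no reset: what is moved stays moved. The work goes in short steps, Python scripts to look and compute and a tool call to move; the robot and the scene stay as the last step left them, time stands still between calls to the robot, and variables do not carry over. Pictures are saved under pics/ and viewed, at most 10 in all, crops included, and the job is handed in when it is done.

Besides the shell and the picture viewer there is one more tool, called after "Request:" by a JSON object that holds its "api" and its "payload". drive_tool: Moves the arm, as the interface text tells. Its arguments: {"type":"object","properties":{"offset":{"type":"array"},"turn":{"type":"array"},"hand":{"type":"array"},"newtons":{"type":"number"}},"required":["offset","turn","hand"]}

```bash
mkdir -p pics
python3 - <<'E'
from rig import *
import cv2
for n in("scene","top"):
    cv2.imwrite(f"pics/{n}0.png",get_image(n)); c=camera_info(n); print(n,c)
s=observe(); print(s["time_s"],s["position"],s["tool_rot"],env.hold_point_z)
E
```

```text
scene {'fx': 502.13208783173326, 'fy': 502.13208783173326, 'cx': 282.83906961530397, 'cy': 208.60012967096011, 'world_to_cam': array([[-0.73065914, -0.68225432, -0.02581212,  0.41032303],
       [-0.2864062 ,  0.34060701, -0.89552128,  0.24006248],
       [ 0.61976505, -0.64692805, -0.44426949,  0.67835669],
       [ 0.        ,  0.        ,  0.        ,  1.        ]])}
top {'fx': 400.08417351565157, 'fy': 400.08417351565157, 'cx': 276.99869399902946, 'cy': 207.22120550583693, 'world_to_cam': array([[ 0.01375896, -0.9998854 , -0.00631516,  0.01051322],
       [-0.99781707, -0.01332198, -0.06468083,  0.51436032],
       [ 0.06458929,  0.00719131, -0.99788602,  0.91519033],
       [ 0.        ,  0.        ,  0.        ,  1.        ]])}
0.1 [ 0.17653412 -0.52063621  0.23078786] [[ 9.47074022e-01  3.21015231e-01 -1.35279657e-04]
 [ 3.21015144e-01 -9.47073243e-01  1.24486427e-03]
 [ 2.71500649e-04 -1.22240543e-03 -9.99999216e-01]] 0.0187
```

View pics/scene0.png

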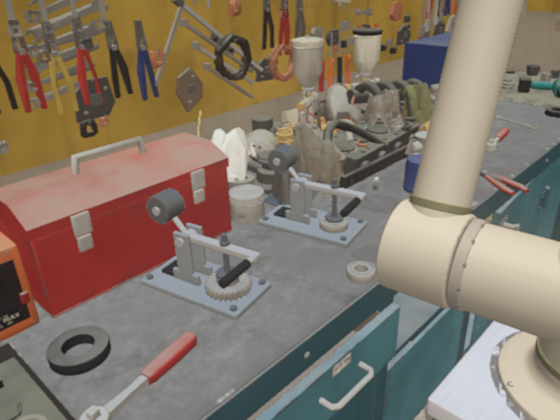

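View pics/top0.png

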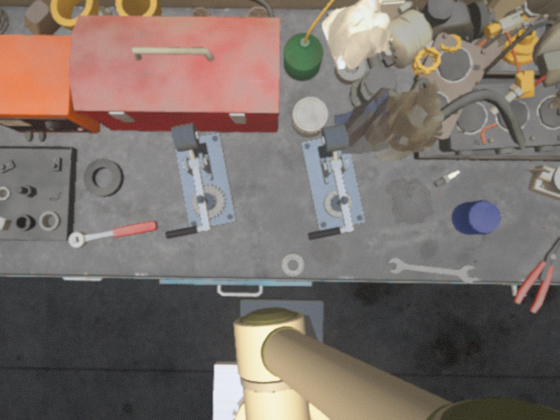

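Scene: the far arm (grip about (350,207)) stands over the plain ring, the near one over the gear. In the top view the bearing arm is the right one, with its black grip near (325,234) and the gear arm's grip near (182,232).

```bash
cat > h.py <<'E'
import numpy as np, cv2
from rig import *
def ray(n,uv,z):
    c=camera_info(n);W=c["world_to_cam"];R=W[:3,:3];o=-R.T@W[:3,3]
    d=R.T@np.array([(uv[0]-c["cx"])/c["fx"],(uv[1]-c["cy"])/c["fy"],1]); return o+d*(z-o[2])/d[2]
def proj(n,p):
    c=camera_info(n);q=c["world_to_cam"]@np.r_[p,1]; return np.array([c["fx"]*q[0]/q[2]+c["cx"],c["fy"]*q[1]/q[2]+c["cy"]])
E
python3 - <<'E'
from h import *
for n,(x0,y0,x1,y1) in {"top":(300,222,345,245),"scene":(332,192,366,222)}.items():
    im=cv2.imread(f"pics/{n}0.png"); m=(im[y0:y1,x0:x1].max(2)<45).astype(np.uint8)
    k,l,s,c=cv2.connectedComponentsWithStats(m); i=1+s[1:,4].argmax()
    r=cv2.minAreaRect(np.argwhere(l==i)[:,::-1].astype(np.float32)); ce=np.array(r[0])+(x0,y0)
    b=cv2.boxPoints(r)+np.float32((x0,y0)); b=b[b[:,0].argsort()]; e=[(b[0]+b[1])/2,(b[2]+b[3])/2]
    print(n,s[i],ce,r[1:],"grip",ray(n,ce,.095),"ends",[ray(n,q,.095) for q in e])
im=cv2.imread("pics/top0.png")[120:255,270:400]; a=cv2.resize(im,None,fx=4,fy=4,interpolation=2)
im=cv2.imread("pics/scene0.png")[140:250,250:380]; b=cv2.resize(im,(520//2*1,440//2)) 
cv2.imwrite("pics/c.png",np.vstack([a]))
E
```

```text
Traceback (most recent call last):
ValueError: attempt to get argmax of an empty sequence
```

Run:
```python
from h import *
for n,(x0,y0,x1,y1),t in (("top",(300,222,345,245),60),("scene",(332,192,366,222),60)):
    im=cv2.imread(f"pics/{n}0.png"); g=im[y0:y1,x0:x1].max(2); print(g.min(),np.percentile(g,[5,10,20,50])); m=(g<g.min()+25).astype(np.uint8)
    k,l,s,c=cv2.connectedComponentsWithStats(m); i=1+s[1:,4].argmax()
    r=cv2.minAreaRect(np.argwhere(l==i)[:,::-1].astype(np.float32)); ce=np.array(r[0])+(x0,y0)
    b=cv2.boxPoints(r)+np.float32((x0,y0)); b=b[b[:,0].argsort()]; e=[(b[0]+b[1])/2,(b[2]+b[3])/2]
    print(n,s[i],ce,r[1:],"grip",ray(n,ce,.095),"ends",[ray(n,q,.095) for q in e])
im=cv2.imread("pics/top0.png")[120:255,270:400]; cv2.imwrite("pics/c.png",cv2.resize(im,None,fx=4,fy=4,interpolation=2))
```

```text
62 [ 68.  72.  90. 128.]
top [  8   6  32  12 198] [323.49999619 233.        ] ((6.864064693450928, 30.790233612060547), 78.69007110595703) grip [ 0.45559125 -0.082532    0.095     ] ends [array([ 0.44875701, -0.05056247,  0.095     ]), array([ 0.46242889, -0.11451744,  0.095     ])]
43 [ 53.95  58.    86.   124.  ]
scene [  9   6  19  19 151] [349.50000381 207.        ] ((6.363960266113281, 23.33452033996582), 45.0) grip [ 0.45663585 -0.08014779  0.095     ] ends [array([ 0.44767712, -0.04201717,  0.095     ]), array([ 0.46618926, -0.12080934,  0.095     ])]
```

View pics/c.png

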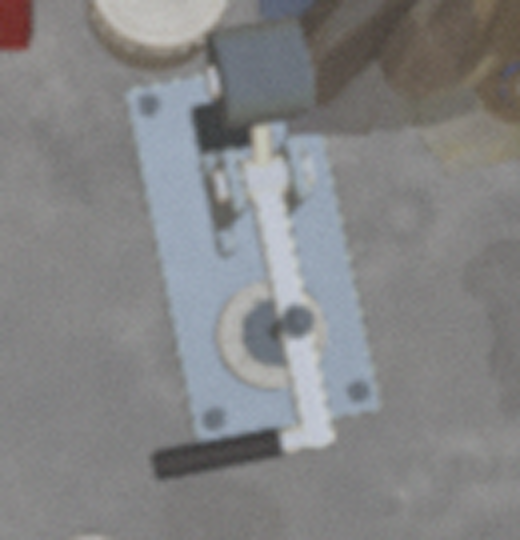

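The top crop shows the plain ring under the right-hand arm, so that is the bearing arm. Its grip runs from (155,465) to (280,440) in the crop, off the arm's left (+y) side. Both views put the grip centre at about (0.456, -0.081), length about 65–68 mm, yaw about 11.5°. I'll move over it now.

Request:
{"api": "drive_tool", "payload": {"offset": [[1,-0.84,0],[1,-0.84,0],[1,-0.84,0],[1,-0.84,0],[1,-0.84,0],[1,-0.84,0],[1,-0.84,0],[1,-0.84,0],[1,-0.84,0],[1,-0.84,0]], "turn": [[0,0,0],[0,0,0],[0,0,0],[0,0,0],[0,0,0],[0,0,0],[0,0,0],[0,0,0],[0,0,0],[0,0,0]], "hand": [0.6,0.6,0.6,0.6,0.6,0.6,0.6,0.6,0.6,0.6], "newtons": 20}}

```text
time_s: 1.35
position: [0.4481, -0.0726, 0.2312]
tool_rot: [[0.947, 0.321, -0.0], [0.321, -0.947, -0.0], [-0.0, -0.0, -1.0]]
ft_force: [1.1, -0.3, 0.0]
grip_width: 0.0507
gripper_force: 0.0
```

Request:
{"api": "drive_tool", "payload": {"offset": [[0,0,0],[0,0,0],[0,0,0],[0,0,0],[0,0,0],[0,0,0],[0,0,0],[0,0,0],[0,0,0],[0,0,0]], "turn": [[0,0,-1],[0,0,-1],[0,0,-1],[0,0,-1],[0,0,-1],[0,0,-1],[0,0,-1],[0,0,-1],[0,0,-1],[0,0,-1]], "hand": [0.6,0.6,0.6,0.6,0.6,0.6,0.6,0.6,0.6,0.6]}}

```text
time_s: 2.6
position: [0.4473, -0.0742, 0.2311]
tool_rot: [[0.192, 0.981, -0.001], [0.981, -0.192, 0.0], [0.0, -0.001, -1.0]]
ft_force: [0.1, -0.3, 1.1]
grip_width: 0.0513
gripper_force: 0.0
```

Request:
{"api": "drive_tool", "payload": {"offset": [[0,0,0],[0,0,0],[0,0,0],[0,0,0],[0,0,0],[0,0,0],[0,0,0],[0,0,0],[0,0,0],[0,0,0]], "turn": [[0,0,-1],[0,0,-1],[0,0,-1],[0,0,-0.8],[0,0,0],[0,0,0],[0,0,0],[0,0,0],[0,0,0],[0,0,0]], "hand": [0.6,0.6,0.6,0.6,0.6,0.6,0.6,0.6,0.6,0.6]}}

```text
time_s: 3.85
position: [0.4475, -0.0743, 0.2313]
tool_rot: [[-0.2, 0.98, 0.0], [0.98, 0.2, -0.0], [-0.0, 0.0, -1.0]]
ft_force: [-0.1, 0.1, 0.5]
grip_width: 0.0512
gripper_force: 0.0
```

Request:
{"api": "drive_tool", "payload": {"offset": [[0,0.17,0],[0,0,0.7],[0,0,0.7],[0,0,0.7],[0,0,0.6],[0,0,0.5],[0,0,0.4],[0,0,0.28],[0,0,0],[0,0,0]], "turn": [[0,0,0],[0,0,0],[0,0,0],[0,0,0],[0,0,0],[0,0,0],[0,0,0],[0,0,0],[0,0,0],[0,0,0]], "hand": [0.6,0.6,0.6,0.6,0.6,0.6,0.6,0.6,0.6,0.6]}}

```text
time_s: 5.1
position: [0.4546, -0.073, 0.0766]
tool_rot: [[-0.2, 0.98, 0.001], [0.98, 0.2, -0.0], [-0.001, 0.001, -1.0]]
ft_force: [-0.3, -0.4, -0.2]
grip_width: 0.0509
gripper_force: 0.0
```

Run:
```python
from h import *
a=get_image("scene")[130:280,220:420]; b=get_image("top")[120:270,250:400]
cv2.imwrite("pics/d.png",np.hstack([cv2.resize(a,(400,300)),cv2.resize(b,(300,300))]))
```

```text
(no output)
```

View pics/d.png

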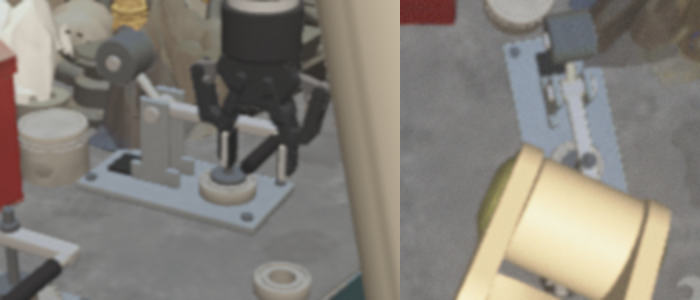

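The image shows the bar between the open fingers, clear of the bearing and the arm. Closing now.

Request:
{"api": "drive_tool", "payload": {"offset": [[0,0,0],[0,0,0],[0,0,0],[0,0,0],[0,0,0],[0,0,0],[0,0,0],[0,0,0],[0,0,0],[0,0,0]], "turn": [[0,0,0],[0,0,0],[0,0,0],[0,0,0],[0,0,0],[0,0,0],[0,0,0],[0,0,0],[0,0,0],[0,0,0]], "hand": [0.4,0.3,0.2,0.1,0.1,0.1,0.1,0.1,0.1,0.1], "newtons": 20}}

```text
time_s: 6.45
position: [0.4542, -0.0729, 0.0762]
tool_rot: [[-0.2, 0.98, 0.0], [0.98, 0.2, -0.0], [-0.0, 0.0, -1.0]]
ft_force: [-0.9, 0.9, 4.5]
grip_width: 0.0152
gripper_force: 20.0
```

Holding the 16 mm bar. Next is the first part of the arc.

Request:
{"api": "drive_tool", "payload": {"offset": [[0,0.025,-0.419],[0,0.075,-0.413],[0,0.124,-0.401],[0,0.171,-0.383],[0,0.216,-0.36],[0,0,0],[0,0,0],[0,0,0],[0,0,0],[0,0,0]], "turn": [[0,0,0],[0,0,0],[0,0,0],[0,0,0],[0,0,0],[0,0,0],[0,0,0],[0,0,0],[0,0,0],[0,0,0]], "hand": [0.1,0.1,0.1,0.1,0.1,0.1,0.1,0.1,0.1,0.1]}}

```text
time_s: 7.7
position: [0.4752, -0.0683, 0.1548]
tool_rot: [[-0.2, 0.98, -0.008], [0.98, 0.2, -0.001], [0.001, -0.008, -1.0]]
ft_force: [-15.0, -4.5, 9.6]
grip_width: 0.0154
gripper_force: 20.3
```

Run:
```python
from h import *
s=observe(); print(s["ft_force"],s["wrist_torque"],s["position"])
a=get_image("scene")[110:260,220:420]
cv2.imwrite("pics/e.png",cv2.resize(a,(600,450)))
```

```text
[-14.99644588  -4.5257344    9.5873537 ] [-0.66882521  2.36080438  0.08272348] [ 0.47521347 -0.06831962  0.15476073]
```

View pics/e.png

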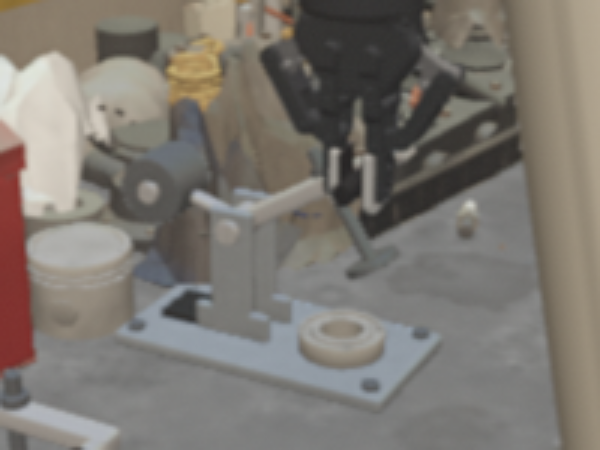

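The arm is at about 0.6 rad, the bearing is undisturbed, and the grip is holding. The force is radial, so I'll ease the path outward slightly and carry on.

Request:
{"api": "drive_tool", "payload": {"offset": [[0,0.19,-0.37],[0,0.295,-0.298],[0,0.329,-0.261],[0,0.358,-0.22],[0,0.381,-0.175],[0,0,0],[0,0,0],[0,0,0],[0,0,0],[0,0,0]], "turn": [[0,0,0],[0,0,0],[0,0,0],[0,0,0],[0,0,0],[0,0,0],[0,0,0],[0,0,0],[0,0,0],[0,0,0]], "hand": [0.1,0.1,0.1,0.1,0.1,0.1,0.1,0.1,0.1,0.1]}}

```text
time_s: 9.0
position: [0.5384, -0.055, 0.2083]
tool_rot: [[-0.2, 0.98, -0.001], [0.98, 0.2, 0.001], [0.001, -0.0, -1.0]]
ft_force: [-3.7, 4.5, 8.1]
grip_width: 0.0151
gripper_force: 22.0
```

Request:
{"api": "drive_tool", "payload": {"offset": [[0,0.4,-0.128],[0,0.412,-0.08],[0,0.25,-0.02],[0,0,0],[0,0,0],[0,0,0],[0,0,0],[0,0,0],[0,0,0],[0,0,0]], "turn": [[0,0,0],[0,0,0],[0,0,0],[0,0,0],[0,0,0],[0,0,0],[0,0,0],[0,0,0],[0,0,0],[0,0,0]], "hand": [0.1,0.1,0.1,0.1,0.1,0.1,0.1,0.1,0.1,0.1]}}

```text
time_s: 10.25
position: [0.5803, -0.0463, 0.2168]
tool_rot: [[-0.2, 0.98, -0.001], [0.98, 0.2, 0.002], [0.002, -0.0, -1.0]]
ft_force: [0.1, 4.5, 2.0]
grip_width: 0.0153
gripper_force: 22.4
```

Request:
{"api": "drive_tool", "payload": {"offset": [[0,0,0],[0,0,0],[0,0,0],[0,0,-0.2],[0,0,-0.4],[0,0,-0.5],[0,0,-0.5],[0,0,-0.5],[0,0,-0.5],[0,0,-0.5]], "turn": [[0,0,0],[0,0,0],[0,0,0],[0,0,0],[0,0,0],[0,0,0],[0,0,0],[0,0,0],[0,0,0],[0,0,0]], "hand": [0.9,0.9,0.9,0.9,0.9,0.9,0.9,0.9,0.9,0.9]}}

```text
time_s: 11.5
position: [0.5805, -0.0472, 0.3426]
tool_rot: [[-0.2, 0.98, 0.001], [0.98, 0.2, -0.0], [-0.0, 0.001, -1.0]]
ft_force: [0.1, 0.5, -0.1]
grip_width: 0.0769
gripper_force: 0.0
```

Request:
{"api": "drive_tool", "payload": {"offset": [[0,-0.6,0],[0,-0.6,0],[0,-0.6,0],[0,-0.6,0],[0,-0.6,0],[0,-0.6,0],[0,0,0],[0,0,0],[0,0,0],[0,0,0]], "turn": [[0,0,0],[0,0,0],[0,0,0],[0,0,0],[0,0,0],[0,0,0],[0,0,0],[0,0,0],[0,0,0],[0,0,0]], "hand": [0.9,0.9,0.9,0.9,0.9,0.9,0.9,0.9,0.9,0.9]}}

```text
time_s: 12.75
position: [0.4399, -0.0758, 0.3411]
tool_rot: [[-0.2, 0.98, -0.0], [0.98, 0.2, 0.0], [0.0, -0.0, -1.0]]
ft_force: [-0.4, -0.1, -0.7]
grip_width: 0.0769
gripper_force: 0.0
```

Run:
```python
from h import *
a=get_image("scene"); cv2.imwrite("pics/f.png",cv2.resize(a[80:330,120:440],(640,500)))
```

```text
(no output)
```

View pics/f.png

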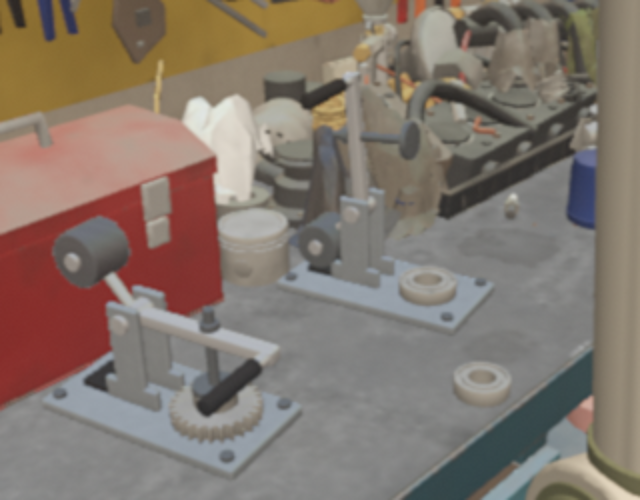

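The arm over the bearing stands upright with its weight down on the buffer. The bearing is in place and the gear arm is down. I'll let it settle and check that it is still before handing in.

Request:
{"api": "drive_tool", "payload": {"offset": [[0,0,0],[0,0,0],[0,0,0],[0,0,0],[0,0,0],[0,0,0],[0,0,0],[0,0,0],[0,0,0],[0,0,0]], "turn": [[0,0,0],[0,0,0],[0,0,0],[0,0,0],[0,0,0],[0,0,0],[0,0,0],[0,0,0],[0,0,0],[0,0,0]], "hand": [0.9,0.9,0.9,0.9,0.9,0.9,0.9,0.9,0.9,0.9]}}

```text
time_s: 14.05
position: [0.4395, -0.0759, 0.3413]
tool_rot: [[-0.2, 0.98, 0.0], [0.98, 0.2, -0.0], [-0.0, 0.0, -1.0]]
ft_force: [0.5, 0.1, -0.8]
grip_width: 0.0769
gripper_force: 0.0
```

Run:
```python
from h import *
f=lambda i:cv2.resize(i[80:330,120:440],(640,500)).astype(int)
d=abs(f(get_image("scene"))-f(cv2.imread("pics/f.png")) if 0 else f(get_image("scene"))-cv2.imread("pics/f.png").astype(int)).max(2)
print("arm region",d[60:300,250:440].max(),np.percentile(d[60:300,250:440],99.5),"background",np.percentile(d[300:500,0:400],99.5))
if np.percentile(d[60:300,250:440],99.5)<25: print(env.close_job())
```

```text
arm region 3 2.0 background 2.0
the job is handed in; nothing more can be done
None
```

The job is handed in: in the last pictures the bearing arm stands open by itself, at rest on its buffer, the bearing looks undisturbed and the gear arm is down, with the robot clear; the hand-in returned no verdict.

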